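# Load a battery pack through the swing gate of a test bay

## Task

Lift the battery pack off the bench and lay it down loose on the test bay's infeed plate, contact end towards the swing gate. Then push it flat along the channel and through the gate until it meets the sprung contact block hidden under the hood, and press it there with about 10 newtons for about a second, never more than 18. Let go so that the gate falls shut behind the pack and the pack stays inside the bay, and leave the screwdriver, jar and heatsink where they are.

Things in the scene. Friction and masses are not known exactly. Their poses are not given: they have to be found in the camera images.
- pack: black plastic battery pack, grey sticker on top, loose on the bench: 66 mm long (its x), 46 wide (y), 26 high, 0.11 to 0.22 kg. Origin: centre of its underside. +x points to the contact end, with four brass contacts and two bevelled vertical corners (6 mm); the rear is a flat face at x = -33 mm. It cannot be held by its sides inside the channel: no room for fingers
- pack_nose (a point): middle of the pack's contact end face, 33 mm ahead of its origin and 13 mm up
- bay: fixed aluminium test bay. Origin: on the bench under the gate line, midway across the channel; +x runs along the channel, away from the infeed. Floor for the pack: a 6 mm thick base plate. Channel x = -40 to 195 mm, 52 mm wide inside, walls 8 mm thick with tops 36 mm above the bench, open above up to x = 90 mm; a pocket in the left (+y) wall at x = 4 to 58 mm takes the opened gate
- infeed (a point): middle of the bay's infeed plate, on its top face (6 mm above the bench), 118 mm before the gate line. The plate is flat, 104 mm long along the channel direction (bay x = -170 to -66 mm) and 130 mm wide, without walls. Beyond it a funnel with 36 mm high walls, about 70 mm wide at its mouth, leads into the 52 mm channel at bay x = -38 mm
- gate (a joint): swing gate: steel leaf 4 mm thick, 26 high, on a vertical hinge at bay x = 0, y = +30.5 mm. 0 = shut across the channel; opens only inward (away from the infeed), to 1.65 rad, into the pocket. A light spring (0.01 N m shut, 0.03 open) swings it shut once the pack's rear is over 38 mm past the gate line and the fingers are gone; fingers should leave upwards
- gate_tip (a point): free edge of the gate leaf, 38 mm from its hinge axis, 22 mm above the bench; when shut it reaches 7.5 mm past the channel's middle. Pushing the pack past the leaf takes a few newtons, at times up to about 10, since friction varies
- head: fixed grey hood, 90 mm wide, over bay x = 90 to 205 mm (underside 36 mm up, top 41, raised to 55 from x = 142); origin on the bench at bay x = 100 mm, same axes. Inside is a contact block on a spring: 1.8 N preload, 1.2 N per mm, 14 mm travel. The pack's nose first meets it 116 to 132 mm past the gate line: unmeasured, to be felt. On release it pushes the pack back those few mm
- screwdriver: screwdriver with black handle lying on the bench, to be left alone
- jar: small clear jar with white lid, 36 mm across, 50 mm high, to be left alone
- heatsink: finned aluminium heatsink, 50 x 50 x 26 mm, to be left alone
Things that resemble listed ones, but are neither listed nor needed, are in the scene too. Of the things that look like the pack, the smaller one is meant. There is more than one size of the head; the one meant has the size given above.

How it is judged:
By the outcome, as a careful person would: the job done as asked, in the order asked, and still so for the second after the job is handed in, with the robot touching nothing.
It also fails if it takes over 61 s, if anything falls off the work surface, if the arm or the gripper's body presses on something with over 40 N, if the wrist force passes 120 N, or if a joint passes its speed limit or range.

## Robot

A 7-joint arm with a two-finger parallel gripper is mounted at the origin on the work surface. World frame = base frame: x ahead of the robot, y to its left, z up, the work surface at z = 0. Lengths are in m, angles in rad, forces in N, time in s.
With the tool pointing down it reaches from about 0.35 to 0.9 m from the base axis. Payload 7.2 kg.
Tool frame: the origin (TCP) lies midway between the tips of the shut fingers; the grasp point (between the pads) lies 19 mm behind it (bot.grip_point_offset is the distance from the TCP to the grasp point, in m); x points along the fingers, y is the direction in which the jaws open and shut, and the axes are right-handed (so a half turn about x gives the same grasp; the last joint's range is limited). The gripper opens to 88 mm and grips with 3 to 60 N. Pads are 20 mm wide; open, the fingers measure 115 mm over their backs; the gripper's body (75 mm by 178 mm) begins 61 mm behind the grasp point.
Start: joints at [1.238, 0.411, -0.013, 1.596, 0.006, 1.134, -0.082], TCP at [0.164, -0.603, 0.196] pointing down, gripper open.
Joint ranges: [-2.95, 2.95], [-0.29, 1.99], [-1.47, 1.44], [0.14, 2.54], [-1.03, 4.17], [0.13, 1.85], [-2.86, 2.86]. Speed limits (rad/s): [2.39, 2.39, 3.01, 3.01, 3.14, 3.14, 3.14].

## Interface

Orientations are given as a unit quaternion [w, x, y, z].
In Python, from workcell import bot, optics, ticket gives the robot as it stands. The module is installed in compiled form; this text tells all that it offers.
- The arm moves only by the tool play_rows, never from a script. Its argument "series" is a list of rows, each a list of 2 entries, a list of its own where there are three numbers: the shift along the tool's x, y, z in m, then the turn, a rotation vector about the tool's x, y, z in degrees. In form: [[[x, y, z], [ax, ay, az]], ...]. A call has 1 to 8 rows; each row shifts and turns the commanded pose from where the row before left it, along the tool's axes as they then stand; what a row does not reach is not made up. A row lasts 1/12 s, in which the tool goes at most 41.7 mm and 7.16 degrees, less where a joint would pass 70% of its speed; a pose out of reach is approached as far as the arm can. A call with a gripper value outside its range is refused whole. "claw" is the closure, from 0 (fully open) to 1 (shut), set as the call begins (left out, the last holds). The fingers move at their own pace and stop on an object; the grip force is fixed at half the most. Time passes only in rows, so rows that do not move let the fingers close. It gives the time, the measured TCP pose, the force and the opening at its end, in the units of the state.
- bot.observe(): the state, without advancing time (a new reading comes with each control period).
- optics.grab_frame(name): name is "scene" or "side" or "wrist"; returns the picture (384x512x3 uint8, blue, green, red); there is no depth.
- optics.camera_info(name): a dict with "fx", "fy", "cx", "cy" (pixels), "world_to_cam" (4x4, takes a point from world to camera coordinates); the wrist camera has in their place "tool_from_camera" (4x4, takes a point from camera to tool coordinates, whose origin is the TCP and whose axes are the tool frame's). Camera axes: x right, y up, looking along -z (the intrinsics and any distortion apply to the point x, -y, -z); pixel columns grow to the right and rows downward; lengths in m; the calibration is good to about 2 mm. A picture is of the moment at which its call begins: read the wrist's pose just before it. camera_info takes no time and is no camera call.
- ticket.finish_job(): hands the job in, once; it reports no verdict.
Trained networks look in the newest picture that a camera, given by its name, has taken for a name from the list of things; names that differ only in an ending like _2 or _b are one class to them, and where a whole thing is asked for, a point or a joint stands for the part that bears it (a point fixed in the world has none). Each returns a list of dicts, best first, with "p" (0 to 1); they miss things now and then, are a little off and sometimes report something else, mostly with a low value. They report only what shows in the picture. A call takes as long as a camera call. They do not tell look-alikes from the thing itself.
- optics.trace(camera, thing): "region" (384x512 bool, what is visible of it).
- optics.landmark_of(camera, thing): "position" ([x, y, z] in m, in the coordinates of the camera as it stood for that picture, good to about 4 mm: a listed point, or the origin of a listed thing).
The state is a dict: "clock": time; "joint_pos": joint angles; "dq": joint speeds; "joint_efforts": joint torques, N m; "eef_pos": TCP position; "orientation": TCP orientation; "ft_force": force on the tool from outside, world axes, zero at the start; "ft_torque": the same for the moment, N m; "grip_width": finger opening in m.
Only numpy, scipy, OpenCV 4.12 (cv2) and the standard library are available. Lean on these libraries where they do the work, as an engineer would, in place of code of your own. Each camera call takes 0.05 s, during which the arm holds its last target.

## Working session

There is one attempt and no reset: what is moved stays moved. The work goes in short steps, Python scripts to look and compute and a tool call to move; the robot and the scene stay as the last step left them, time stands still between calls to the robot, and variables do not carry over. Pictures are saved under pics/ and viewed, and the job is handed in when it is done.

Besides the shell and the picture viewer there is one more tool, called after ">>>" by a JSON object that holds its "method" and its "body", one argument or row to a line. play_rows: Moves the arm, as the interface text tells. Its arguments: {"type":"object","properties":{"series":{"type":"array","items":{"type":"array"}},"claw":{"type":"number"}},"required":["series"]}

```bash
mkdir -p pics; cat > h.py <<'E'
import numpy as np, cv2
from workcell import bot, optics, ticket
from scipy.spatial.transform import Rotation as R
def rot(q): return R.from_quat([q[1],q[2],q[3],q[0]])
def c2w(cam,st=None):
    i=optics.camera_info(cam)
    if cam!='wrist': return np.linalg.inv(np.array(i['world_to_cam']))
    T=np.eye(4);T[:3,:3]=rot(st['orientation']).as_matrix();T[:3,3]=st['eef_pos']
    return T@np.array(i['tool_from_camera'])
def tow(T,p): return (T@np.r_[p,1])[:3]
def pix2w(cam,T,u,v,z):
    i=optics.camera_info(cam)
    d=np.array([(u-i['cx'])/i['fx'],-(v-i['cy'])/i['fy'],-1.])
    d=T[:3,:3]@d; o=T[:3,3]; return o+d*(z-o[2])/d[2]
def w2pix(cam,T,p):
    i=optics.camera_info(cam); c=np.linalg.inv(T)@np.r_[p,1]
    return np.array([i['cx']+i['fx']*c[0]/-c[2], i['cy']-i['fy']*c[1]/-c[2]])
E
python3 - <<'E'
from h import *
s=bot.observe(); print(s, bot.grip_point_offset)
for c in ['scene','side','wrist']:
    im=optics.grab_frame(c); cv2.imwrite(f'pics/{c}0.png',im); i=optics.camera_info(c); print(c,i)
    T=c2w(c,s); print(T.round(3).tolist())
    for t in ['pack','pack_nose','bay','infeed','head','gate_tip']:
        for r in optics.landmark_of(c,t): print(t,round(r['p'],2),tow(T,r['position']).round(4))
E
```

```text
{'clock': 0.0, 'joint_pos': array([ 1.23783108,  0.41191437, -0.01272109,  1.59701692,  0.00560066,
        1.13430645, -0.08220365]), 'dq': array([ 0.00251016,  0.0012836 , -0.0004041 ,  0.00059413, -0.00156484,
        0.00106088, -0.00092841]), 'joint_efforts': array([ 8.46326493e-04, -5.87959993e+01,  6.41828869e-01, -2.91078311e+01,
       -5.38246147e-02,  1.84527808e-02,  1.32413429e-04]), 'eef_pos': array([ 0.16337164, -0.60270862,  0.19481116]), 'orientation': array([-0.09278823, -0.70080431, -0.09390329,  0.70103198]), 'ft_force': array([ 0.68545107, -0.32963742, -0.48896443]), 'ft_torque': array([-0.03651997, -0.0181408 , -0.1029019 ]), 'grip_width': 0.08782000291159497} 0.0187
scene {'fx': 380.13730464963254, 'fy': 380.13730464963254, 'cx': 256.65341666095486, 'cy': 196.81962497351446, 'world_to_cam': array([[ 0.50355534,  0.8639422 ,  0.00599211, -0.2802918 ],
       [-0.69915195,  0.40341194,  0.5902926 ,  0.39369037],
       [ 0.5075614 , -0.30143439,  0.80716711, -1.45142831],
       [ 0.        ,  0.        ,  0.        ,  1.        ]])}
[[0.504, -0.699, 0.508, 1.153
[... 1161 characters left out ...]
033]
head 0.84 [0.6017 0.0434 0.0007]
head 0.83 [ 0.6633 -0.1773  0.0019]
gate_tip 0.64 [ 0.5689 -0.1437  0.0258]
wrist {'fx': 285.1556017480699, 'fy': 285.1556017480699, 'cx': 257.6436668450046, 'cy': 195.47632815635683, 'tool_from_camera': array([[-8.12826150e-04,  2.77624838e-01, -9.60689226e-01,
        -1.88820484e-01],
       [ 9.99999438e-01,  8.79973565e-04, -5.91786771e-04,
        -6.94412743e-04],
       [ 6.81086417e-04, -9.60689167e-01, -2.77625397e-01,
        -7.59491723e-02],
       [ 0.00000000e+00,  0.00000000e+00,  0.00000000e+00,
         1.00000000e+00]])}
[[0.261, 0.927, 0.268, 0.237], [-0.965, 0.251, 0.072, -0.582], [-0.001, -0.278, 0.961, 0.384], [0.0, 0.0, 0.0, 1.0]]
```

View pics/scene0.png

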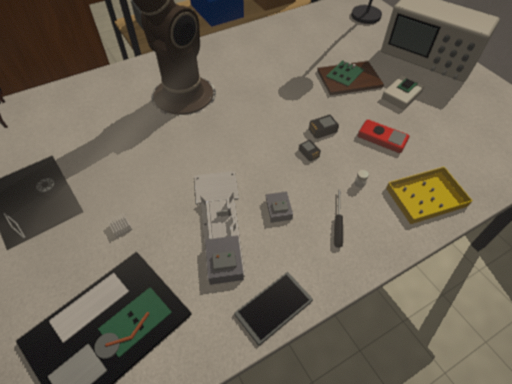

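View pics/side0.png

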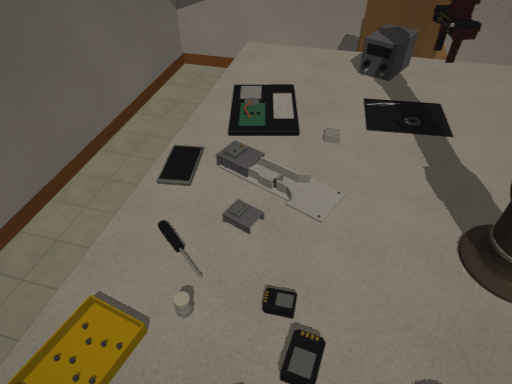

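```bash
cat >> h.py <<'E'
def plan(x,y,z,yaw,st=None):
    "yaw: desired world dir of tool z (mod 180 alternatives), tool x down"
    st=st or bot.observe(); r=rot(st['orientation']); p=np.array(st['eef_pos'])
    zx=np.array([np.cos(yaw),np.sin(yaw),0]); xx=np.array([0,0,-1.]); yy=np.cross(zx,xx)
    M=R.from_matrix(np.c_[xx,yy,zx])
    print('turn(rotvec tool deg)',np.degrees((r.inv()*M).as_rotvec()).round(2),'shift cur axes mm',(1e3*r.inv().apply(np.array([x,y,z])-p)).round(1),'shift after turn mm',(1e3*M.inv().apply(np.array([x,y,z])-p)).round(1))
    return M
E
python3 - <<'E'
from h import *
s=bot.observe(); print(rot(s['orientation']).as_matrix().round(3))
plan(.49,.243,.2,0,s);plan(.49,.243,.2,np.pi,s)
plan(.46,-.089,.2,np.radians(-23),s);
E
```

```text
[[-0.     0.262 -0.965]
 [-0.    -0.965 -0.262]
 [-1.     0.     0.   ]]
turn(rotvec tool deg) [-164.83    0.      0.  ] shift cur axes mm [  -4.4 -731.3 -536.6] shift after turn mm [ -4.3 846.2 326.5]
turn(rotvec tool deg) [15.17  0.   -0.  ] shift cur axes mm [  -4.4 -731.3 -536.6] shift after turn mm [  -4.3 -846.2 -326.5]
turn(rotvec tool deg) [-141.83    0.      0.  ] shift cur axes mm [  -4.4 -418.7 -420.7] shift after turn mm [ -4.3 589.2  72. ]
```

View pics/wrist0.png

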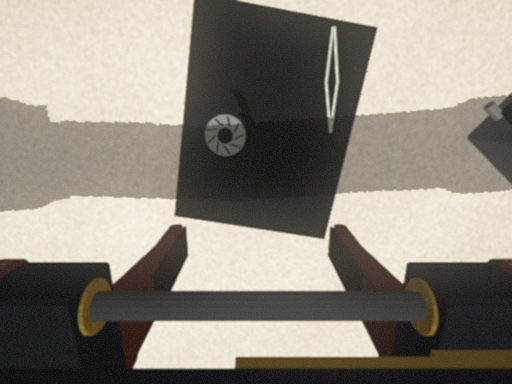

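>>> {"method": "play_rows", "body": {
  "series": [
    [[0,-0.03,-0.022],[0,0,0]],
    [[0,-0.03,-0.022],[0,0,0]],
    [[0,-0.03,-0.022],[0,0,0]],
    [[0,-0.03,-0.022],[0,0,0]],
    [[0,-0.03,-0.022],[0,0,0]],
    [[0,-0.03,-0.022],[0,0,0]],
    [[0,-0.03,-0.022],[0,0,0]],
    [[0,-0.03,-0.022],[0,0,0]]
  ]
}}

```text
clock: 1.72
eef_pos: [0.2709, -0.3239, 0.1959]
orientation: [0.094, 0.701, 0.093, -0.701]
ft_force: [1.3, 0.1, 0.7]
grip_width: 0.0879
```

>>> {"method": "play_rows", "body": {
  "series": [
    [[0,-0.03,-0.022],[0,0,0]],
    [[0,-0.03,-0.022],[0,0,0]],
    [[0,-0.03,-0.022],[0,0,0]],
    [[0,-0.03,-0.022],[0,0,0]],
    [[0,-0.03,-0.022],[0,0,0]],
    [[0,-0.03,-0.022],[0,0,0]],
    [[0,-0.03,-0.022],[0,0,0]],
    [[0,-0.03,-0.022],[0,0,0]]
  ]
}}

```text
clock: 2.38
eef_pos: [0.3781, -0.0461, 0.1961]
orientation: [0.094, 0.701, 0.093, -0.701]
ft_force: [0.4, -0.3, 0.3]
grip_width: 0.0875
```

>>> {"method": "play_rows", "body": {
  "series": [
    [[0,-0.03,-0.022],[0,0,0]],
    [[0,-0.03,-0.022],[0,0,0]],
    [[0,-0.03,-0.022],[0,0,0]],
    [[0,-0.03,-0.022],[0,0,0]],
    [[0,-0.03,-0.022],[0,0,0]],
    [[0,-0.03,-0.022],[5,0,0]],
    [[0,-0.03,-0.022],[5,0,0]],
    [[0,-0.03,-0.022],[5,0,0]]
  ]
}}

```text
clock: 3.05
eef_pos: [0.4937, 0.2277, 0.1957]
orientation: [-0.0, 0.707, -0.0, -0.707]
ft_force: [0.4, 0.1, 0.5]
grip_width: 0.0878
```

```bash
python3 - <<'E'
from h import *
c='wrist'
s=bot.observe(); im=optics.grab_frame(c); cv2.imwrite('pics/w1.png',im); T=c2w(c,s)
print(s['joint_pos'].round(2),s['eef_pos'])
for t in ['pack','pack_nose']:
    for r in optics.landmark_of(c,t): print(t,round(r['p'],2),tow(T,r['position']).round(4))
for r in optics.trace(c,'pack'):
    m=r['region'].astype(np.uint8); cs,_=cv2.findContours(m,0,2); k=max(cs,key=cv2.contourArea)
    print(r['p'],m.sum(),cv2.minAreaRect(k))
    for uv in cv2.boxPoints(cv2.minAreaRect(k)): print(uv.round(1),pix2w(c,T,*uv,.026).round(4))
E
```

```text
[ 0.02  0.35 -0.69  1.76  0.25  1.12 -2.32] [0.49371433 0.22766784 0.19565614]
pack 0.93 [0.4249 0.3427 0.0009]
pack 0.91 [0.487  0.2416 0.0017]
pack_nose 0.92 [0.5245 0.2463 0.0141]
pack_nose 0.57 [0.4134 0.3031 0.022 ]
0.94 2759 ((170.14065551757812, 225.0970458984375), (71.27426147460938, 50.41349792480469), 4.864514350891113)
[132.5 247.2] [0.3921 0.4009 0.026 ]
[136.8 197. ] [0.4643 0.3864 0.026 ]
[207.8 203. ] [0.4558 0.2938 0.026 ]
[203.5 253.2] [0.3826 0.3034 0.026 ]
0.69 1887 ((245.7178955078125, 176.51226806640625), (52.42873001098633, 37.26913833618164), 87.51044464111328)
[226.  151.1] [0.5239 0.2676 0.026 ]
[263.2 149.5] [0.5258 0.221  0.026 ]
[265.5 201.9] [0.4572 0.2178 0.026 ]
[228.2 203.5] [0.4551 0.2669 0.026 ]
```

View pics/w1.png

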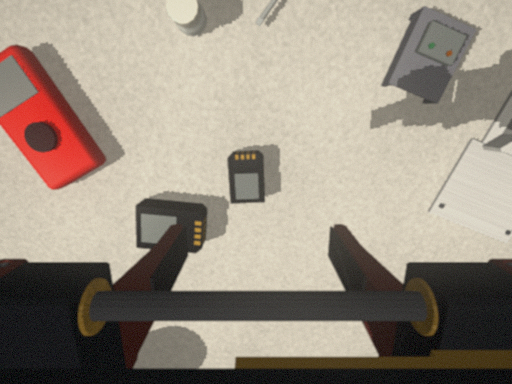

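>>> {"method": "play_rows", "body": {
  "claw": 0.2,
  "series": [
    [[0.03,-0.015,0.0037],[-2,0,0]],
    [[0.03,0,0],[0,0,0]],
    [[0.03,0,0],[0,0,0]],
    [[0.025,0,0],[0,0,0]],
    [[0.02,0,0],[0,0,0]],
    [[0,0,0],[0,0,0]]
  ]
}}

```text
clock: 3.75
eef_pos: [0.4875, 0.2371, 0.0573]
orientation: [-0.014, -0.705, -0.012, 0.709]
ft_force: [-0.3, -0.7, -0.6]
grip_width: 0.0705
```

```bash
python3 - <<'E'
from h import *
c='wrist'
s=bot.observe(); im=optics.grab_frame(c); cv2.imwrite('pics/w2.png',im); T=c2w(c,s)
print(s['eef_pos'],s['grip_width'])
for t in ['pack','pack_nose']:
    for r in optics.landmark_of(c,t): print(t,round(r['p'],2),tow(T,r['position']).round(4))
for r in optics.trace(c,'pack'):
    m=r['region'].astype(np.uint8); cs,_=cv2.findContours(m,0,2); k=max(cs,key=cv2.contourArea)
    print(r['p'],m.sum())
    for uv in cv2.boxPoints(cv2.minAreaRect(k)): print(uv.round(1),pix2w(c,T,*uv,.026).round(4))
E
```

```text
[0.48749894 0.23708367 0.05728207] 0.07048218433546949
pack 0.86 [ 0.4849  0.2429 -0.002 ]
pack 0.85 [0.4197 0.3437 0.0009]
pack_nose 0.82 [0.5264 0.2445 0.0139]
0.94 4432
[222. 163.] [0.5249 0.2666 0.026 ]
[279. 163.] [0.5264 0.2223 0.026 ]
[279. 244.] [0.4574 0.2183 0.026 ]
[222. 244.] [0.4558 0.2665 0.026 ]
0.87 2771
[ 71.3 265.9] [0.4306 0.3965 0.026 ]
[ 76.6 224.9] [0.469  0.3864 0.026 ]
[174.3 237.7] [0.4602 0.3064 0.026 ]
[169.  278.6] [0.4208 0.3129 0.026 ]
```

View pics/w2.png

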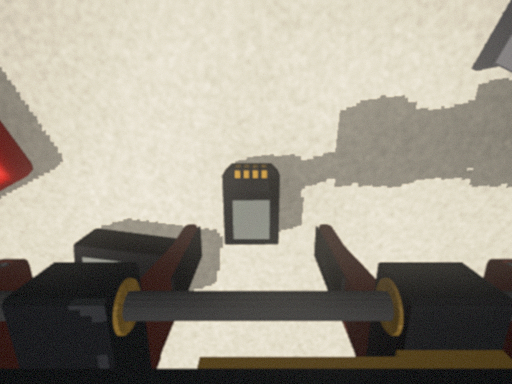

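```bash
python3 - <<'E'
from h import *
plan(.490,.2433,.006,np.radians(181.8))
E
```

```text
turn(rotvec tool deg) [ 0.34 -0.13  0.03] shift cur axes mm [56.3 -2.8  0.8] shift after turn mm [56.3 -2.9  0.7]
```

>>> {"method": "play_rows", "body": {
  "series": [
    [[0.01,-0.002,0.0],[0,0,0]],
    [[0.015,0,0],[0,0,0]],
    [[0.015,0,0],[0,0,0]],
    [[0.01,0,0],[0,0,0]],
    [[0.005,0,0],[0,0,0]],
    [[0,0,0],[0,0,0]],
    [[0,0,0],[0,0,0]]
  ]
}}

```text
clock: 4.53
eef_pos: [0.4898, 0.243, 0.0059]
orientation: [0.013, 0.707, 0.014, -0.707]
ft_force: [0.6, 0.2, 0.5]
grip_width: 0.0702
```

>>> {"method": "play_rows", "body": {
  "claw": 1,
  "series": [
    [[0,0,0],[0,0,0]],
    [[0,0,0],[0,0,0]],
    [[0,0,0],[0,0,0]],
    [[0,0,0],[0,0,0]],
    [[0,0,0],[0,0,0]],
    [[0,0,0],[0,0,0]]
  ]
}}

```text
clock: 5.03
eef_pos: [0.4898, 0.2427, 0.0058]
orientation: [0.013, 0.707, 0.013, -0.707]
ft_force: [-0.5, 0.3, -0.1]
grip_width: 0.0337
```

>>> {"method": "play_rows", "body": {
  "series": [
    [[-0.01,0,0],[0,0,0]],
    [[-0.02,0,0],[0,0,0]],
    [[-0.03,0,0],[0,0,0]],
    [[-0.03,0,0],[0,0,0]],
    [[-0.03,0,0],[0,0,0]],
    [[0,0,0],[0,0,0]]
  ]
}}

```text
clock: 5.53
eef_pos: [0.4923, 0.2449, 0.1319]
orientation: [0.012, 0.71, 0.015, -0.704]
ft_force: [0.1, 0.6, -0.0]
grip_width: 0.0002
```

```bash
python3 - <<'E'
from h import *
c='wrist'
s=bot.observe(); im=optics.grab_frame(c); cv2.imwrite('pics/w3.png',im); T=c2w(c,s)
print(s['eef_pos'],s['grip_width'])
R0=rot(s['orientation'])
for t in ['pack','pack_nose']:
    for r in optics.landmark_of(c,t): p=tow(T,r['position']);print(t,round(r['p'],2),p.round(4),R0.inv().apply(p-s['eef_pos']).round(4))
E
```

```text
[0.49227639 0.24490214 0.1319289 ] 0.00019975604915713527
pack 0.64 [ 0.4853  0.2412 -0.0023] [0.1341 0.0039 0.0082]
pack 0.61 [0.4232 0.3456 0.0012] [ 0.1306 -0.1028  0.0662]
pack_nose 0.89 [0.5224 0.2435 0.0117] [ 0.1204  0.003  -0.0291]
pack_nose 0.56 [0.4159 0.3058 0.0181] [ 0.1135 -0.0634  0.0748]
```

View pics/w3.png

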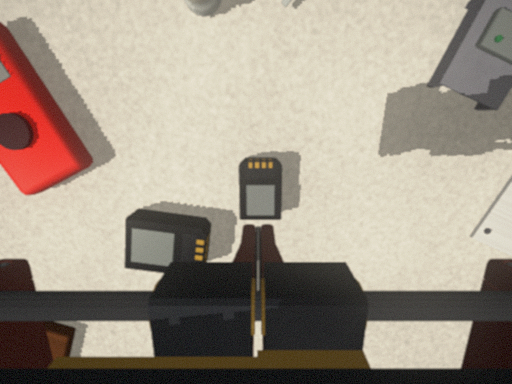

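```bash
python3 - <<'E'
from h import *
c='wrist'
s=bot.observe();T=c2w(c,s);p=np.array(s['eef_pos'])
print(s['clock'],p,s['joint_pos'].round(3)); print('tcp pix',w2pix(c,T,p)); print('below',w2pix(c,T,[.49,.243,.026]),w2pix(c,T,[.49,.243,.0]))
for cc in ['scene','side']:
    im=optics.grab_frame(cc);T=c2w(cc)
    u=w2pix(cc,T,p);print(cc,u)
    x,y=int(u[0]),int(u[1]);x0,y0=max(0,x-90),max(0,y-90)
    cr=cv2.resize(im[y0:y0+180,x0:x0+180],None,fx=3.3,fy=3.3,interpolation=2);cv2.circle(cr,(int((u[0]-x0)*3.3),int((u[1]-y0)*3.3)),3,(0,0,255),-1)
    cv2.imwrite(f'pics/{cc}3.png',cr)
E
```

```text
5.6833 [0.48975977 0.24241524 0.12604441] [-0.029  0.436 -0.674  1.834  0.323  0.983 -2.371]
tcp pix [258.41181488 224.25718276]
below [257.51771465 188.31651996] [257.50414961 182.52933885]
scene [313.80046332 124.47173052]
side [281.41475026 270.72689579]
```

View pics/scene3.png

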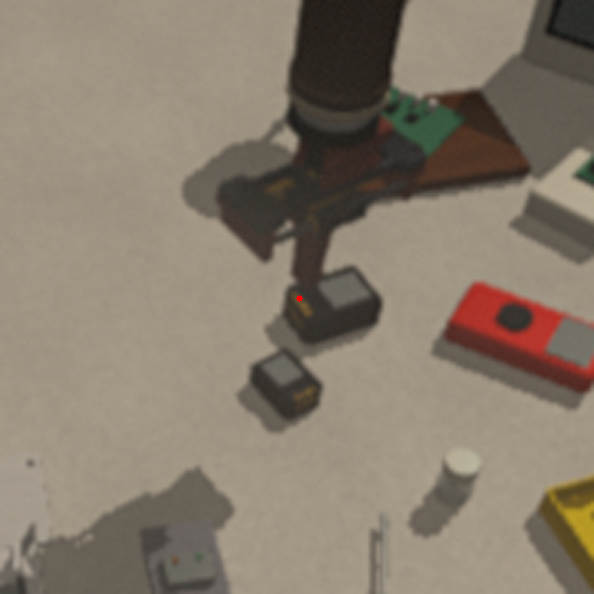

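View pics/side3.png

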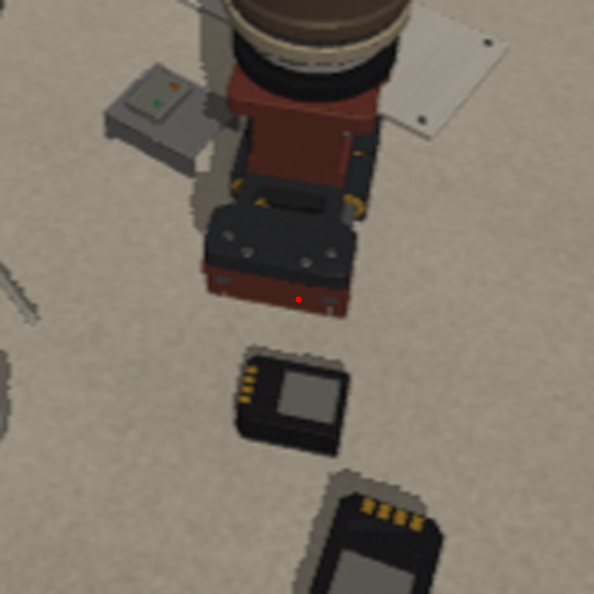

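>>> {"method": "play_rows", "body": {
  "claw": 0.43,
  "series": [
    [[0,0,0],[0,0,0]],
    [[0,0,0],[0,0,0]],
    [[0,0,0],[0,0,0]],
    [[0,0,0],[0,0,0]],
    [[0,0,0],[0,0,0]],
    [[0,0,0],[0,0,0]],
    [[0,0,0],[0,0,0]]
  ]
}}

```text
clock: 6.37
eef_pos: [0.4897, 0.2427, 0.1256]
orientation: [-0.013, -0.707, -0.013, 0.707]
ft_force: [0.2, 0.3, -0.2]
grip_width: 0.0435
```

```bash
python3 - <<'E'
from h import *
c='wrist'
s=bot.observe();im=optics.grab_frame(c);T=c2w(c,s);M=rot(s['orientation'])
print(s['eef_pos'],s['grip_width'])
cr=cv2.resize(im[180:330,130:390],None,fx=3,fy=3,interpolation=2)
cv2.imwrite('pics/w4.png',cr)
w=s['grip_width']/2
for dx in (0,-.01,-.02,-.03):
  for dz in (-.01,.01):
    print(dx,dz,[w2pix(c,T,s['eef_pos']+M.apply([dx,sg*w,dz])).round(0).tolist() for sg in(-1,1)])
im2=cv2.imread('pics/w3.png');cv2.imwrite('pics/w3c.png',cv2.resize(im2[180:330,130:390],None,fx=3,fy=3,interpolation=2))
cv2.imwrite('pics/side4.png',optics.grab_frame('scene')[20:180,240:400].repeat(3,0).repeat(3,1))
E
```

```text
[0.48968794 0.24273937 0.12558541] 0.0435302500938703
0 -0.01 [[227.0, 211.0], [289.0, 211.0]]
0 0.01 [[228.0, 237.0], [289.0, 237.0]]
-0.01 -0.01 [[226.0, 216.0], [291.0, 216.0]]
-0.01 0.01 [[227.0, 243.0], [290.0, 243.0]]
-0.02 -0.01 [[224.0, 221.0], [293.0, 221.0]]
-0.02 0.01 [[225.0, 250.0], [292.0, 250.0]]
-0.03 -0.01 [[222.0, 227.0], [295.0, 227.0]]
-0.03 0.01 [[223.0, 258.0], [294.0, 257.0]]
```

View pics/w4.png

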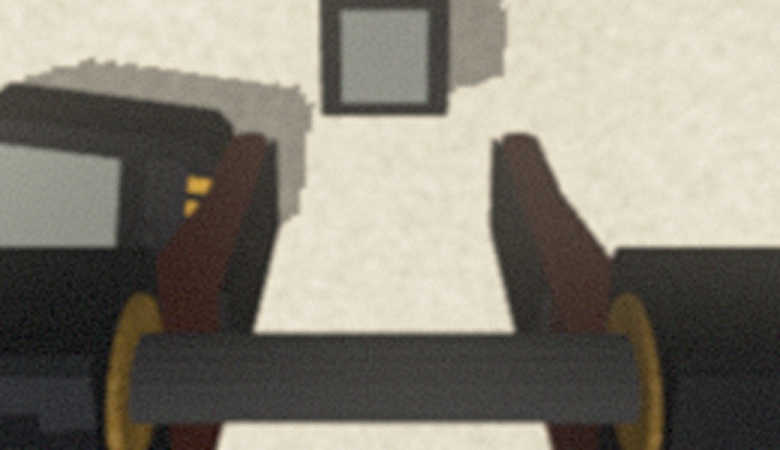

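View pics/w3c.png

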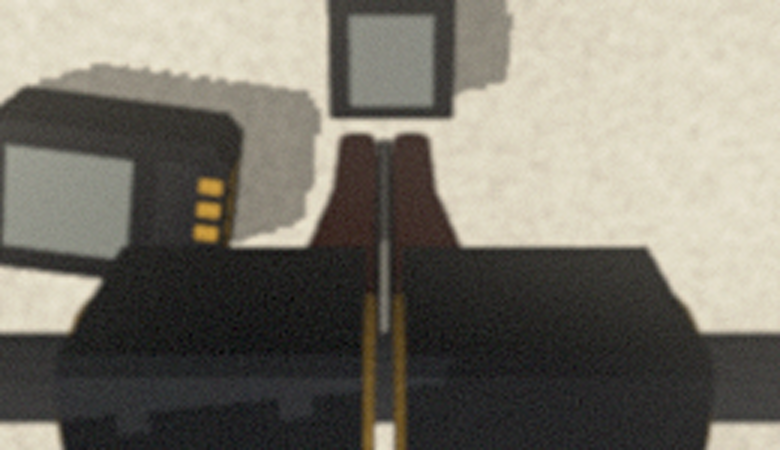

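View pics/side4.png

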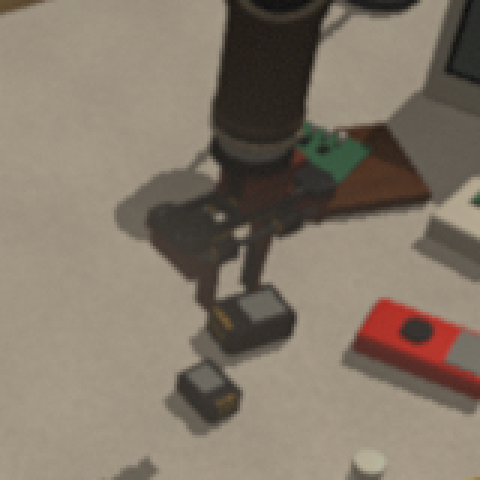

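```bash
python3 - <<'E'
from h import *
s=bot.observe();M=rot(s['orientation']);p=np.array(s['eef_pos']);w=s['grip_width']/2
print(p,w,s['clock'])
for c in('scene','side'):
  im=optics.grab_frame(c);T=c2w(c)
  u=w2pix(c,T,p);x0,y0=int(u[0])-40,int(u[1])-50
  cr=cv2.resize(im[y0:y0+80,x0:x0+80],None,fx=7,fy=7,interpolation=2)
  for dx,col in((0,(0,0,255)),(-.02,(0,255,0)),(-.04,(255,0,0))):
   for sg in(-1,1):
    q=w2pix(c,T,p+M.apply([dx,sg*(w+.005),0]));cv2.circle(cr,tuple(int(a) for a in (q-[x0,y0]+.5)*7),3,col,-1)
  cv2.imwrite(f'pics/{c}5.png',cr)
E
```

```text
[0.48968473 0.2427076  0.12564117] 0.024642539814392104 6.4667
```

View pics/scene5.png

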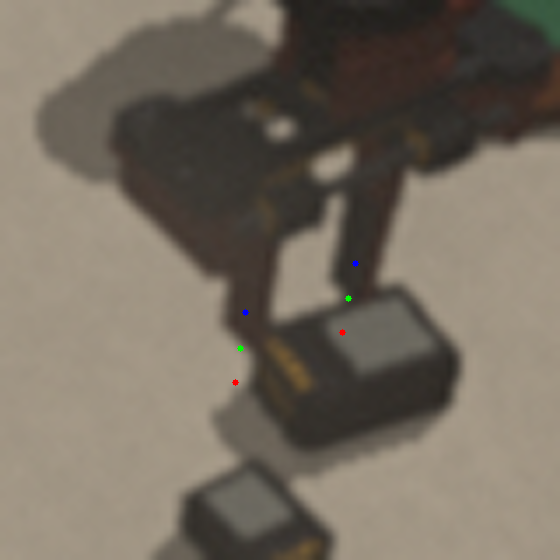

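View pics/side5.png

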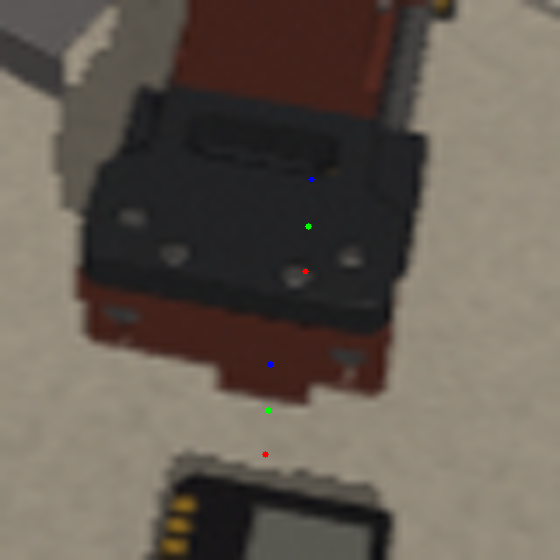

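>>> {"method": "play_rows", "body": {
  "claw": 0.2,
  "series": [
    [[0.02,0,0],[0,0,0]],
    [[0.03,0,0],[0,0,0]],
    [[0.025,0,0],[0,0,0]],
    [[0.025,0,0],[0,0,0]],
    [[0.015,0,0],[0,0,0]],
    [[0.01,0,0],[0,0,0]],
    [[0.005,0,0],[0,0,0]],
    [[0,0,0],[0,0,0]]
  ]
}}

```text
clock: 7.23
eef_pos: [0.4894, 0.2426, -0.005]
orientation: [-0.014, -0.707, -0.013, 0.707]
ft_force: [-0.8, -0.0, 0.5]
grip_width: 0.0701
```

>>> {"method": "play_rows", "body": {
  "series": [
    [[0.004,0,0],[0,0,0]],
    [[0.004,0,0],[0,0,0]],
    [[0.004,0,0],[0,0,0]],
    [[0.002,0,0],[0,0,0]],
    [[0,0,0],[0,0,0]]
  ]
}}

```text
clock: 7.65
eef_pos: [0.4896, 0.2426, -0.0185]
orientation: [-0.013, -0.707, -0.013, 0.707]
ft_force: [0.7, 0.0, 0.5]
grip_width: 0.0702
```

>>> {"method": "play_rows", "body": {
  "claw": 1,
  "series": [
    [[0,0,0],[0,0,0]],
    [[0,0,0],[0,0,0]],
    [[0,0,0],[0,0,0]],
    [[0,0,0],[0,0,0]],
    [[0,0,0],[0,0,0]],
    [[0,0,0],[0,0,0]],
    [[0,0,0],[0,0,0]]
  ]
}}

```text
clock: 8.23
eef_pos: [0.4898, 0.2427, -0.0182]
orientation: [0.013, 0.707, 0.013, -0.707]
ft_force: [-0.2, -0.7, 2.7]
grip_width: 0.0458
```

>>> {"method": "play_rows", "body": {
  "series": [
    [[-0.01,0,0],[0,0,0]],
    [[-0.02,0,0],[0,0,0]],
    [[-0.03,0,0],[0,0,0]],
    [[-0.03,0,0],[0,0,0]],
    [[-0.03,0,0],[0,0,0]],
    [[0,0,0],[0,0,0]],
    [[0,0,0],[0,0,0]]
  ]
}}

```text
clock: 8.82
eef_pos: [0.4906, 0.2431, 0.1036]
orientation: [0.013, 0.708, 0.014, -0.706]
ft_force: [0.2, -0.2, -3.2]
grip_width: 0.0459
```

```bash
python3 - <<'E'
from h import *
c='wrist'
s=bot.observe(); im=optics.grab_frame(c); cv2.imwrite('pics/w6.png',im); T=c2w(c,s)
print(s['eef_pos'],s['grip_width'])
R0=rot(s['orientation'])
for t in ['pack','pack_nose']:
    for r in optics.landmark_of(c,t): p=tow(T,r['position']);print(t,round(r['p'],2),p.round(4),R0.inv().apply(p-s['eef_pos']).round(4))
for t in ['bay','infeed','head','gate_tip']:
    for r in optics.landmark_of(c,t): p=tow(T,r['position']);print(t,round(r['p'],2),p.round(4))
plan(.4645,-.0905,.105,np.radians(180-23))
E
```

```text
[0.4906154 0.2430831 0.1035596] 0.045867359332577934
pack 0.97 [0.4219 0.3459 0.0009] [ 0.1026 -0.1052  0.0651]
pack 0.73 [0.4884 0.2455 0.1191] [-0.0155 -0.0026  0.002 ]
pack_nose 0.87 [0.5211 0.2453 0.1377] [-0.0341 -0.0011 -0.0307]
pack_nose 0.61 [0.4155 0.3049 0.0195] [ 0.0839 -0.0645  0.0731]
head 0.95 [ 0.5994  0.0486 -0.0026]
turn(rotvec tool deg) [25.18  0.1  -0.05] shift cur axes mm [ -4.2 331.8  37.2] shift after turn mm [  -4.4  316.1 -107.5]
```

View pics/w6.png

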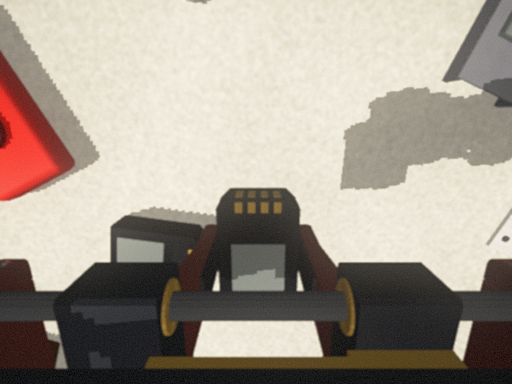

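>>> {"method": "play_rows", "body": {
  "series": [
    [[0,0.015,0.001],[0,0,0]],
    [[0,0.03,0.0035],[0,0,0]],
    [[0,0.035,0.004],[0,0,0]],
    [[0,0.035,0.004],[0,0,0]],
    [[0,0.035,0.004],[0,0,0]],
    [[0,0.035,0.004],[0,0,0]],
    [[0,0.035,0.004],[0,0,0]],
    [[0,0.035,0.004],[0,0,0]]
  ]
}}

```text
clock: 9.83
eef_pos: [0.4702, -0.0147, 0.1013]
orientation: [-0.013, -0.707, -0.014, 0.707]
ft_force: [0.8, 0.4, -1.8]
grip_width: 0.0461
```

>>> {"method": "play_rows", "body": {
  "series": [
    [[0,0.035,0.004],[0,0,0]],
    [[0,0.025,0.003],[0,0,0]],
    [[0,0.017,0.0017],[3,0,0]],
    [[0,0,0],[6,0,0]],
    [[0,0,0],[6,0,0]],
    [[0,0,0],[6,0,0]],
    [[0,0,0],[4,0,0]],
    [[0,0,0],[0,0,0]]
  ]
}}

```text
clock: 10.5
eef_pos: [0.4652, -0.0896, 0.1014]
orientation: [0.142, -0.693, 0.141, 0.693]
ft_force: [0.3, -0.5, -2.3]
grip_width: 0.0454
```

```bash
python3 - <<'E'
from h import *
from collections import defaultdict
D=defaultdict(list)
for c in ('scene','side','wrist'):
  s=bot.observe(); im=optics.grab_frame(c); cv2.imwrite(f'pics/{c}7.png',im); T=c2w(c,s)
  if c=='wrist': print(s['eef_pos'],s['grip_width'],s['joint_pos'].round(2))
  for t in ['bay','infeed','head','gate_tip','pack','pack_nose']:
    for r in optics.landmark_of(c,t): p=tow(T,r['position']);print(c,t,round(r['p'],2),p.round(4))
plan(.4645,-.0905,.105,np.radians(180-23))
E
```

```text
scene bay 0.89 [ 0.5739 -0.1315  0.0031]
scene bay 0.6 [ 0.4605 -0.0893  0.0037]
scene infeed 0.56 [ 0.4617 -0.088   0.0051]
scene head 0.94 [ 0.6635 -0.1728  0.0026]
scene head 0.78 [ 0.6014  0.0392 -0.0042]
scene gate_tip 0.49 [ 0.5702 -0.1431  0.0209]
scene pack 0.67 [ 0.4236  0.3458 -0.0009]
scene pack 0.65 [ 0.463  -0.0919  0.1216]
scene pack_nose 0.75 [ 0.4931 -0.1021  0.1322]
scene pack_nose 0.55 [0.4202 0.2982 0.0133]
scene pack_nose 0.35 [ 0.5711 -0.1324  0.0044]
side bay 0.6 [ 0.5699 -0.1388  0.0019]
side infeed 0.92 [ 0.4623 -0.0887  0.0052]
side head 0.86 [ 0.6633 -0.1775  0.0014]
side head 0.75 [0.6047 0.0377 0.0033]
side gate_tip 0.53 [ 0.5722 -0.1408  0.0259]
side pack 0.68 [ 0.4686 -0.0935  0.1212]
side pack 0.57 [0.4237 0.345  0.0009]
side pack 0.31 [ 0.5726 -0.1369  0.0011]
side pack_nose 0.74 [0.4173 0.2997 0.018 ]
side pack_nose 0.71 [ 0.4941 -0.1045  0.1325]
[ 0.46510411 -0.09049942  0.10164772] 0.04576637762657015 [ 0.53  0.32 -0.52  2.03  0.21  0.85 -2.08]
wrist bay 0.71 [ 5.685e-01 -1.368e-01  2.000e-04]
wrist infeed 0.56 [ 0.4618 -0.0904  0.0056]
wrist head 0.7 [ 0.5664 -0.1362  0.0008]
wrist head 0.57 [ 0.5975  0.0445 -0.0006]
wrist gate_tip 0.63 [ 0.5734 -0.1457  0.0241]
wrist pack 0.81 [ 0.4624 -0.0947  0.1178]
wrist pack_nose 0.74 [ 0.4964 -0.1049  0.1346]
turn(rotvec tool deg) [ 0.17 -0.   -0.  ] shift cur axes mm [-3.3  0.3  0.6] shift after turn mm [-3.3  0.3  0.6]
```

View pics/wrist7.png

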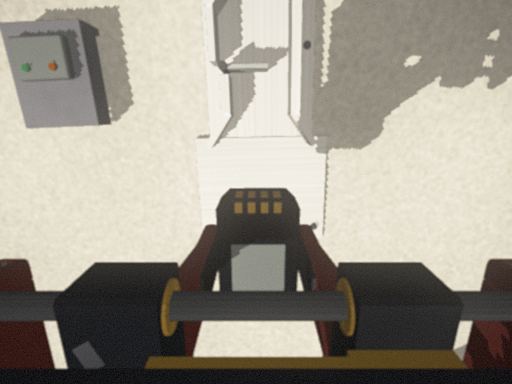

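View pics/scene7.png

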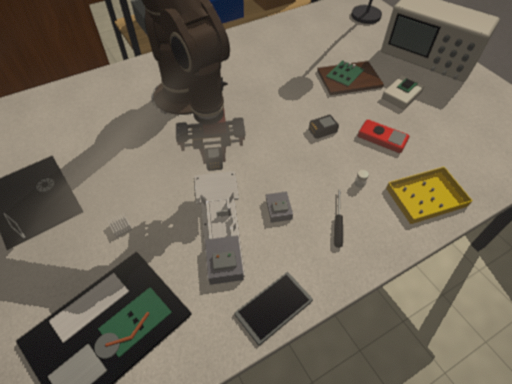

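```bash
python3 - <<'E'
import cv2
im=cv2.imread('pics/wrist7.png');cv2.imwrite('pics/w7z.png',cv2.resize(im[0:150,165:365],None,fx=4,fy=4,interpolation=2))
E
```

```text
(no output)
```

View pics/w7z.png

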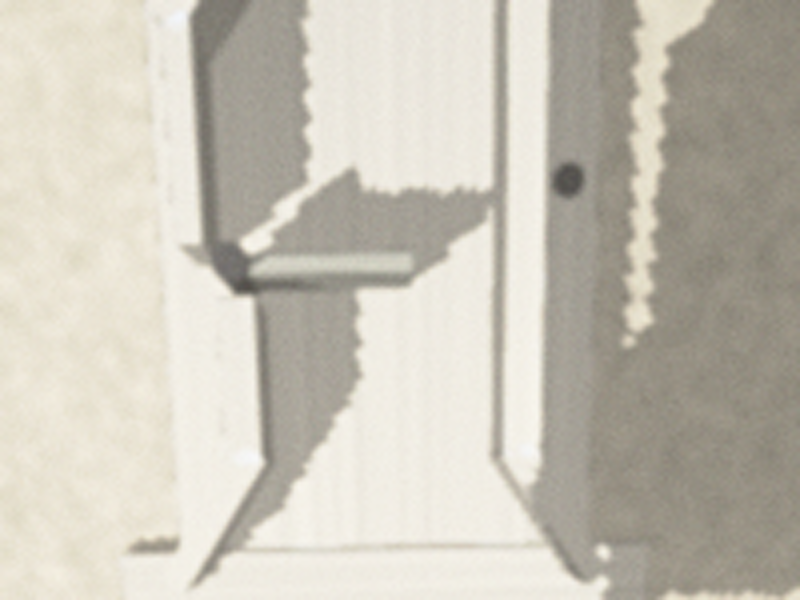

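```bash
python3 - <<'E'
from h import *
s=bot.observe();T=c2w('wrist',s)
f=lambda a,b,z:pix2w('wrist',T,a/4+165,b/4,z)
l=f(268,460,.006);r=f(497,458,.006);print('floor',l,r,np.linalg.norm(l-r),(l+r)/2)
r2=f(494,210,.006);print('right wall dir',np.degrees(np.arctan2(*(r2-r)[1::-1])))
pl=f(123,547,.006);pr=f(647,547,.006);print('plate',pl,pr,np.linalg.norm(pl-pr),(pl+pr)/2,'ang',np.degrees(np.arctan2(*(pl-pr)[1::-1]))-90)
g0=f(412,255,.032);g1=f(412,280,.032);print('gate tip',g0,g1)
g2=f(232,270,.032);print('gate hinge',g2)
a=np.radians(-23);ex=np.array([np.cos(a),np.sin(a)]);ey=np.array([-ex[1],ex[0]])
o=np.array([.5709,-.1356])
for n,p in dict(fl=l,fr=r,pl=pl,pr=pr,g0=g0,g2=g2,eef=s['eef_pos']).items(): d=p[:2]-o;print(n,(d@ex).round(4),(d@ey).round(4))
E
```

```text
floor [ 0.54293608 -0.09620585  0.006     ] [ 0.52200642 -0.14702044  0.006     ] 0.05495609977756898 [ 0.53247125 -0.12161314  0.006     ]
right wall dir -20.388377521714244
plate [ 0.53803751 -0.05503498  0.006     ] [ 0.48813904 -0.17333299  0.006     ] 0.12839111140778542 [ 0.51308827 -0.11418398  0.006     ] ang -22.870166762466468
gate tip [ 0.56799688 -0.14283337  0.032     ] [ 0.56355039 -0.14101058  0.032     ]
gate hinge [ 0.5799373  -0.10710926  0.032     ]
fl -0.0411 0.0253
fr -0.0405 -0.0296
pl -0.0617 0.0613
pr -0.0614 -0.0671
g0 0.0002 -0.0078
g2 -0.0028 0.0298
eef -0.115 0.0002
```

>>> {"method": "play_rows", "body": {
  "series": [
    [[0.02,0.001,0],[0,0,0]],
    [[0.03,0,0],[0,0,0]],
    [[0.03,0,0],[0,0,0]],
    [[0.015,0,0],[0,0,0]],
    [[0.01,0,0],[0,0,0]],
    [[0.005,0,0],[0,0,0]],
    [[0,0,0],[0,0,0]],
    [[0,0,0],[0,0,0]]
  ]
}}

```text
clock: 12.22
eef_pos: [0.4653, -0.0914, -0.0077]
orientation: [-0.14, 0.693, -0.14, -0.693]
ft_force: [0.4, 0.5, -1.8]
grip_width: 0.0457
```

>>> {"method": "play_rows", "body": {
  "series": [
    [[0.0015,0,0],[0,0,0]],
    [[0.001,0,0],[0,0,0]],
    [[0,0,0],[0,0,0]]
  ]
}}

```text
clock: 12.47
eef_pos: [0.4651, -0.0916, -0.0103]
orientation: [-0.14, 0.694, -0.14, -0.693]
ft_force: [-0.1, -1.3, -1.8]
grip_width: 0.0457
```

>>> {"method": "play_rows", "body": {
  "series": [
    [[0.001,0,0],[0,0,0]],
    [[0.0005,0,0],[0,0,0]],
    [[0,0,0],[0,0,0]]
  ]
}}

```text
clock: 12.72
eef_pos: [0.4648, -0.0915, -0.0122]
orientation: [-0.14, 0.693, -0.14, -0.693]
ft_force: [0.5, -0.1, -1.4]
grip_width: 0.0457
```

>>> {"method": "play_rows", "body": {
  "series": [
    [[0.0005,0,0],[0,0,0]],
    [[0,0,0],[0,0,0]]
  ]
}}

```text
clock: 12.88
eef_pos: [0.4648, -0.0915, -0.0123]
orientation: [-0.14, 0.693, -0.14, -0.693]
ft_force: [-2.7, -1.0, 7.2]
grip_width: 0.0459
```

>>> {"method": "play_rows", "body": {
  "claw": 0.2,
  "series": [
    [[0,0,0],[0,0,0]],
    [[0,0,0],[0,0,0]],
    [[0,0,0],[0,0,0]],
    [[0,0,0],[0,0,0]],
    [[0,0,0],[0,0,0]]
  ]
}}

```text
clock: 13.3
eef_pos: [0.4647, -0.0914, -0.0129]
orientation: [0.14, -0.693, 0.14, 0.693]
ft_force: [1.2, -0.4, -0.9]
grip_width: 0.0697
```

>>> {"method": "play_rows", "body": {
  "series": [
    [[-0.01,0,0],[0,0,0]],
    [[-0.02,0,0],[0,0,0]],
    [[-0.03,0,0],[0,0,0]],
    [[-0.03,0,0],[0,0,0]],
    [[-0.02,0,0],[0,0,0]],
    [[0,0,0],[0,0,0]]
  ]
}}

```text
clock: 13.8
eef_pos: [0.4674, -0.0916, 0.1017]
orientation: [-0.14, 0.696, -0.14, -0.691]
ft_force: [0.9, -1.0, 0.4]
grip_width: 0.0699
```

```bash
cat > b.py <<'E'
from h import *
A=np.radians(-23);EX=np.array([np.cos(A),np.sin(A)]);EY=np.array([-EX[1],EX[0]]);O=np.array([.5709,-.1356])
def bay(p): d=np.asarray(p)[:2]-O; return (1e3*np.array([d@EX,d@EY])).round(1)
E
python3 - <<'E'
from b import *
c='wrist'
s=bot.observe(); im=optics.grab_frame(c); cv2.imwrite('pics/w8.png',im); T=c2w(c,s)
print(s['eef_pos'],bay(s['eef_pos']),s['grip_width'],s['ft_force'])
for t in ['pack','pack_nose']:
    for r in optics.landmark_of(c,t): p=tow(T,r['position']);print(t,round(r['p'],2),p.round(4),bay(p))
for r in optics.trace(c,'pack'):
    m=r['region'].astype(np.uint8); cs,_=cv2.findContours(m,0,2); k=max(cs,key=cv2.contourArea)
    for uv in cv2.boxPoints(cv2.minAreaRect(k)): print(uv.round(1),bay(pix2w(c,T,*uv,.032)))
E
```

```text
[ 0.46735996 -0.09156687  0.10166266] [-1.125e+02  1.000e-01] 0.06992380845010368 [ 0.86792783 -1.03394507  0.39500297]
pack 0.81 [ 0.4618 -0.0934  0.0059] [-116.9   -3.8]
pack_nose 0.56 [ 0.4943 -0.1057  0.02  ] [-82.2  -2.4]
[234. 162.] [-79.3  22.2]
[283. 162.] [-79.2 -22.6]
[283. 232.] [-148.1  -24.4]
[234. 232.] [-148.2   23.5]
```

View pics/w8.png

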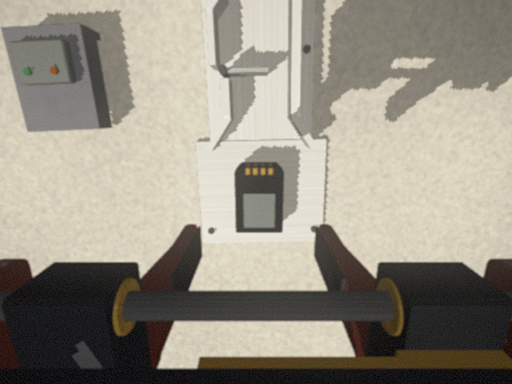

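>>> {"method": "play_rows", "body": {
  "claw": 1,
  "series": [
    [[0,0,0.02],[0,0,0]],
    [[0,0,0.023],[0,0,0]],
    [[0,0,0.01],[0,0,0]],
    [[0.02,0,0],[0,0,0]],
    [[0.025,0,0],[0,0,0]],
    [[0,0,0],[0,0,0]],
    [[0,0,0],[0,0,0]]
  ]
}}

```text
clock: 14.58
eef_pos: [0.4147, -0.0704, 0.0512]
orientation: [0.14, -0.692, 0.14, 0.695]
ft_force: [-0.0, 0.6, -0.0]
grip_width: 0.0269
```

```bash
python3 - <<'E'
from b import *
s=bot.observe()
print(s['eef_pos'],bay(s['eef_pos']),s['grip_width'])
p=O+EX*-.168+EY*-.001
plan(p[0],p[1],-.013,np.pi+A)
E
```

```text
[ 0.41470373 -0.07042534  0.05117759] [-169.2   -1. ] 0.02691126001879586
turn(rotvec tool deg) [ 0.21  0.22 -0.02] shift cur axes mm [64.2 -0.1 -1.5] shift after turn mm [64.2 -0.  -1.2]
```

>>> {"method": "play_rows", "body": {
  "series": [
    [[0.01,0,0],[0,0,0]],
    [[0.02,0,0],[0,0,0]],
    [[0.015,0,0],[0,0,0]],
    [[0.01,0,0],[0,0,0]],
    [[0.007,0,0],[0,0,0]],
    [[0.002,0,0],[0,0,0]],
    [[0,0,0],[0,0,0]]
  ]
}}

```text
clock: 15.17
eef_pos: [0.416, -0.0707, -0.0119]
orientation: [0.14, -0.693, 0.14, 0.693]
ft_force: [0.2, -0.4, 0.5]
grip_width: 0.0002
```

>>> {"method": "play_rows", "body": {
  "series": [
    [[0,0,-0.003],[0,0,0]],
    [[0,0,-0.004],[0,0,0]],
    [[0,0,-0.005],[0,0,0]],
    [[0,0,-0.006],[0,0,0]],
    [[0,0,-0.006],[0,0,0]],
    [[0,0,-0.006],[0,0,0]],
    [[0,0,-0.006],[0,0,0]],
    [[0,0,-0.004],[0,0,0]]
  ]
}}

```text
clock: 15.83
eef_pos: [0.4537, -0.0867, -0.0118]
orientation: [-0.14, 0.693, -0.14, -0.693]
ft_force: [-0.4, -0.4, 1.0]
grip_width: 0.0003
```

```bash
python3 - <<'E'
from b import *
c='wrist'
s=bot.observe(); im=optics.grab_frame(c); cv2.imwrite('pics/w9.png',im); T=c2w(c,s)
print(s['eef_pos'],bay(s['eef_pos']),s['grip_width'],s['ft_force'])
for t in ['pack','pack_nose']:
    for r in optics.landmark_of(c,t): p=tow(T,r['position']);print(t,round(r['p'],2),p.round(4),bay(p))
E
```

```text
[ 0.45369807 -0.08672393 -0.01184836] [-127.    -0.8] 0.00027650652053860206 [-0.4210685  -0.39546086  1.00636795]
pack 0.59 [ 0.4943 -0.105   0.0043] [-82.5  -1.7]
pack_nose 0.85 [ 0.5279 -0.1164  0.022 ] [-47.    0.9]
```

View pics/w9.png

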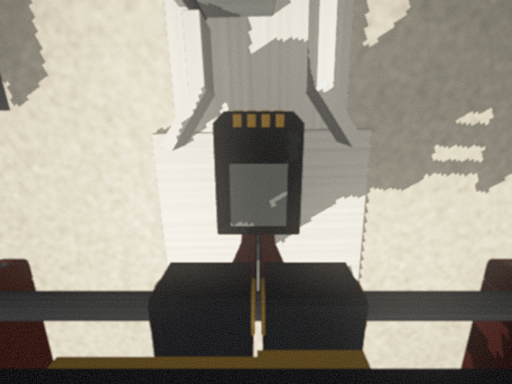

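>>> {"method": "play_rows", "body": {
  "series": [
    [[0,0,-0.006],[0,0,0]],
    [[0,0,-0.006],[0,0,0]],
    [[0,0,-0.006],[0,0,0]],
    [[0,0,-0.006],[0,0,0]],
    [[0,0,-0.006],[0,0,0]],
    [[0,0,-0.005],[0,0,0]],
    [[0,0,-0.004],[0,0,0]],
    [[0,0,0],[0,0,0]]
  ]
}}

```text
clock: 16.65
eef_pos: [0.4897, -0.1019, -0.0118]
orientation: [-0.14, 0.693, -0.14, -0.693]
ft_force: [0.9, -0.0, -0.2]
grip_width: 0.0008
```

```bash
python3 - <<'E'
from b import *
c='wrist'
s=bot.observe(); im=optics.grab_frame(c); cv2.imwrite('pics/w10.png',im); T=c2w(c,s)
print(s['eef_pos'],bay(s['eef_pos']),s['ft_force'])
for t in ['pack','pack_nose']:
    for r in optics.landmark_of(c,t): p=tow(T,r['position']);print(t,round(r['p'],2),p.round(4),bay(p))
E
```

```text
[ 0.48974454 -0.10185375 -0.01181534] [-87.9  -0.6] [ 0.85821858 -0.03297377 -0.21574718]
pack 0.65 [ 0.527  -0.12    0.0056] [-46.5  -2.8]
pack_nose 0.84 [ 0.5616 -0.1323  0.0197] [-9.9 -0.6]
```

View pics/w10.png

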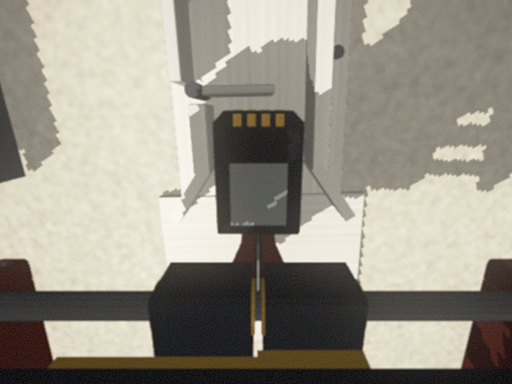

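>>> {"method": "play_rows", "body": {
  "series": [
    [[0,0,-0.004],[0,0,0]],
    [[0,0,-0.004],[0,0,0]],
    [[0,0,-0.004],[0,0,0]],
    [[0,0,-0.003],[0,0,0]],
    [[0,0,-0.003],[0,0,0]]
  ]
}}

```text
clock: 17.22
eef_pos: [0.5048, -0.1083, -0.0119]
orientation: [0.14, -0.693, 0.14, 0.694]
ft_force: [-4.7, 2.5, 4.4]
grip_width: 0.0004
```

>>> {"method": "play_rows", "body": {
  "series": [
    [[0,0,-0.004],[0,0,0]],
    [[0,0,-0.004],[0,0,0]],
    [[0,0,-0.004],[0,0,0]],
    [[0,0,-0.004],[0,0,0]],
    [[0,0,-0.004],[0,0,0]]
  ]
}}

```text
clock: 17.63
eef_pos: [0.5241, -0.1166, -0.0119]
orientation: [-0.14, 0.693, -0.14, -0.693]
ft_force: [-1.7, 0.7, -0.7]
grip_width: 0.0005
```

>>> {"method": "play_rows", "body": {
  "series": [
    [[0,0,-0.004],[0,0,0]],
    [[0,0,-0.004],[0,0,0]],
    [[0,0,-0.004],[0,0,0]],
    [[0,0,-0.004],[0,0,0]],
    [[0,0,-0.004],[0,0,0]]
  ]
}}

```text
clock: 18.05
eef_pos: [0.5427, -0.1242, -0.0119]
orientation: [-0.14, 0.693, -0.14, -0.693]
ft_force: [-1.5, 0.4, -1.1]
grip_width: 0.0003
```

```bash
python3 - <<'E'
from b import *
c='wrist'
s=bot.observe(); im=optics.grab_frame(c); cv2.imwrite('pics/w11.png',im); T=c2w(c,s)
print(s['eef_pos'],bay(s['eef_pos']),s['ft_force'])
for t in ['pack','pack_nose']:
    for r in optics.landmark_of(c,t): p=tow(T,r['position']);print(t,round(r['p'],2),p.round(4),bay(p))
E
```

```text
[ 0.54268739 -0.1241532  -0.01185253] [-30.4  -0.5] [-1.54329544  0.35236908 -1.05698071]
pack 0.8 [ 0.5801 -0.1422  0.0056] [11.1 -2.5]
pack_nose 0.71 [ 0.6144 -0.1549  0.0226] [47.6 -0.8]
```

View pics/w11.png

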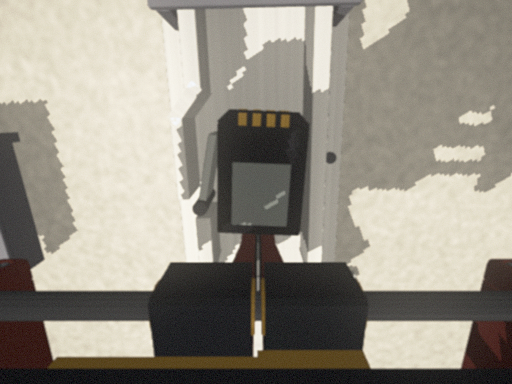

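>>> {"method": "play_rows", "body": {
  "series": [
    [[0,0,-0.004],[0,0,0]],
    [[0,0,-0.005],[0,0,0]],
    [[0,0,-0.005],[0,0,0]],
    [[0,0,-0.005],[0,0,0]],
    [[0,0,-0.005],[0,0,0]],
    [[0,0,-0.004],[0,0,0]],
    [[0,0,-0.004],[0,0,0]]
  ]
}}

```text
clock: 18.78
eef_pos: [0.572, -0.1366, -0.0119]
orientation: [0.14, -0.693, 0.14, 0.693]
ft_force: [-3.8, 0.1, 3.1]
grip_width: 0.0004
```

>>> {"method": "play_rows", "body": {
  "series": [
    [[0,0,-0.004],[0,0,0]],
    [[0,0,-0.005],[0,0,0]],
    [[0,0,-0.005],[0,0,0]],
    [[0,0,-0.005],[0,0,0]],
    [[0,0,-0.004],[0,0,0]],
    [[0,0,-0.003],[0,0,0]],
    [[0,0,-0.002],[0,0,0]],
    [[0,0,0],[0,0,0]]
  ]
}}

```text
clock: 19.45
eef_pos: [0.598, -0.1474, -0.0119]
orientation: [-0.14, 0.693, -0.14, -0.693]
ft_force: [0.1, -0.8, 0.0]
grip_width: 0.0007
```

```bash
python3 - <<'E'
from b import *
c='wrist'
s=bot.observe(); im=optics.grab_frame(c); cv2.imwrite('pics/w12.png',im); T=c2w(c,s)
print(s['eef_pos'],bay(s['eef_pos']),s['ft_force'],s['joint_pos'].round(2))
for t in ['pack','head']:
    for r in optics.landmark_of(c,t): p=tow(T,r['position']);print(t,round(r['p'],2),p.round(4),bay(p))
E
```

```text
[ 0.59804469 -0.14737285 -0.01185931] [29.6 -0.2] [ 0.06311636 -0.80773172  0.02381729] [ 0.46  0.67 -0.42  1.77  0.37  0.78 -2.12]
pack 0.94 [ 0.6337 -0.1676  0.0052] [70.3 -4.9]
pack 0.41 [ 0.6062 -0.1416  0.0176] [34.9  8.3]
head 0.84 [ 0.6671 -0.1718 -0.005 ] [102.7   4.2]
```

View pics/w12.png

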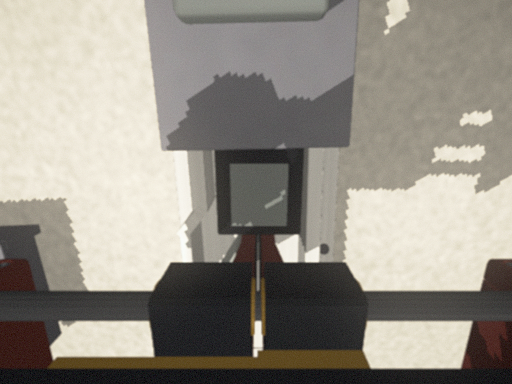

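>>> {"method": "play_rows", "body": {
  "series": [
    [[0,0,-0.002],[0,0,0]],
    [[0,0,-0.002],[0,0,0]],
    [[0,0,-0.002],[0,0,0]],
    [[0,0,0],[0,0,0]]
  ]
}}

```text
clock: 19.93
eef_pos: [0.6034, -0.1497, -0.0118]
orientation: [-0.14, 0.693, -0.14, -0.693]
ft_force: [-1.3, -0.0, 0.3]
grip_width: 0.0004
```

>>> {"method": "play_rows", "body": {
  "series": [
    [[0,0,-0.002],[0,0,0]],
    [[0,0,-0.001],[0,0,0]],
    [[0,0,0],[0,0,0]]
  ]
}}

```text
clock: 20.18
eef_pos: [0.606, -0.1509, -0.0119]
orientation: [-0.14, 0.693, -0.14, -0.693]
ft_force: [-1.3, 0.0, -0.9]
grip_width: 0.0005
```

>>> {"method": "play_rows", "body": {
  "series": [
    [[0,0,-0.002],[0,0,0]],
    [[0,0,-0.001],[0,0,0]],
    [[0,0,0],[0,0,0]]
  ]
}}

```text
clock: 20.43
eef_pos: [0.6089, -0.1521, -0.0119]
orientation: [-0.14, 0.693, -0.14, -0.693]
ft_force: [-0.5, 0.1, 0.9]
grip_width: 0.0003
```

>>> {"method": "play_rows", "body": {
  "series": [
    [[0,0,-0.002],[0,0,0]],
    [[0,0,-0.001],[0,0,0]],
    [[0,0,0],[0,0,0]]
  ]
}}

```text
clock: 20.68
eef_pos: [0.6118, -0.1531, -0.0118]
orientation: [-0.14, 0.693, -0.14, -0.693]
ft_force: [-0.1, 1.1, 0.4]
grip_width: 0.0008
```

>>> {"method": "play_rows", "body": {
  "series": [
    [[0,0,-0.002],[0,0,0]],
    [[0,0,-0.001],[0,0,0]],
    [[0,0,0],[0,0,0]]
  ]
}}

```text
clock: 20.93
eef_pos: [0.6144, -0.1543, -0.0118]
orientation: [-0.14, 0.693, -0.14, -0.693]
ft_force: [1.4, -0.3, -0.5]
grip_width: 0.0006
```

>>> {"method": "play_rows", "body": {
  "series": [
    [[0,0,-0.001],[0,0,0]],
    [[0,0,-0.001],[0,0,0]],
    [[0,0,0],[0,0,0]]
  ]
}}

```text
clock: 21.18
eef_pos: [0.6161, -0.155, -0.0118]
orientation: [-0.14, 0.693, -0.14, -0.693]
ft_force: [-0.1, 0.0, 0.4]
grip_width: 0.0006
```

>>> {"method": "play_rows", "body": {
  "series": [
    [[0,0,-0.001],[0,0,0]],
    [[0,0,-0.001],[0,0,0]],
    [[0,0,0],[0,0,0]]
  ]
}}

```text
clock: 21.43
eef_pos: [0.618, -0.1559, -0.0118]
orientation: [-0.14, 0.693, -0.14, -0.693]
ft_force: [-0.5, 1.4, 0.9]
grip_width: 0.0007
```

>>> {"method": "play_rows", "body": {
  "series": [
    [[0,0,-0.001],[0,0,0]],
    [[0,0,-0.001],[0,0,0]],
    [[0,0,0],[0,0,0]]
  ]
}}

```text
clock: 21.68
eef_pos: [0.6198, -0.1568, -0.0119]
orientation: [-0.14, 0.693, -0.14, -0.693]
ft_force: [-0.9, -1.0, 0.1]
grip_width: 0.0005
```

>>> {"method": "play_rows", "body": {
  "series": [
    [[0,0,-0.001],[0,0,0]],
    [[0,0,-0.001],[0,0,0]],
    [[0,0,0],[0,0,0]]
  ]
}}

```text
clock: 21.93
eef_pos: [0.6204, -0.157, -0.0119]
orientation: [0.14, -0.692, 0.14, 0.694]
ft_force: [-4.7, 1.8, 4.6]
grip_width: 0.0002
```

>>> {"method": "play_rows", "body": {
  "series": [
    [[0,0,-0.001],[0,0,0]],
    [[0,0,-0.001],[0,0,0]],
    [[0,0,0],[0,0,0]]
  ]
}}

```text
clock: 22.18
eef_pos: [0.6215, -0.1575, -0.012]
orientation: [0.14, -0.692, 0.14, 0.694]
ft_force: [-7.2, 2.0, 7.4]
grip_width: 0.0005
```

>>> {"method": "play_rows", "body": {
  "series": [
    [[-0.001,0,0],[0,0,0]],
    [[0,0,0],[0,0,0]]
  ]
}}

```text
clock: 22.35
eef_pos: [0.6218, -0.1579, -0.0114]
orientation: [0.14, -0.692, 0.14, 0.694]
ft_force: [-4.3, 1.2, -1.5]
grip_width: 0.0004
```

>>> {"method": "play_rows", "body": {
  "series": [
    [[0,0,-0.001],[0,0,0]],
    [[-0.0003,0,-0.001],[0,0,0]],
    [[0,0,0],[0,0,0]]
  ]
}}

```text
clock: 22.6
eef_pos: [0.6233, -0.1587, -0.0115]
orientation: [0.14, -0.692, 0.14, 0.694]
ft_force: [-5.8, 1.3, -0.8]
grip_width: 0.0004
```

>>> {"method": "play_rows", "body": {
  "series": [
    [[0,0,-0.001],[0,0,0]],
    [[0,0,-0.001],[0,0,0]],
    [[0,0,-0.001],[0,0,0]],
    [[0,0,0],[0,0,0]]
  ]
}}

```text
clock: 22.93
eef_pos: [0.6251, -0.1596, -0.0119]
orientation: [0.14, -0.691, 0.14, 0.695]
ft_force: [-7.3, 2.7, -0.4]
grip_width: 0.0006
```

>>> {"method": "play_rows", "body": {
  "series": [
    [[0,0,-0.001],[0,0,0]],
    [[0,0,-0.001],[0,0,0]],
    [[0,0,-0.0005],[0,0,0]],
    [[0,0,0],[0,0,0]]
  ]
}}

```text
clock: 23.27
eef_pos: [0.6264, -0.16, -0.0118]
orientation: [0.14, -0.69, 0.14, 0.696]
ft_force: [-12.8, 3.0, 2.8]
grip_width: 0.0006
```

>>> {"method": "play_rows", "body": {
  "series": [
    [[0,0,0],[0,0,0]],
    [[0,0,0],[0,0,0]],
    [[0,0,0],[0,0,0]]
  ]
}}

```text
clock: 23.52
eef_pos: [0.6264, -0.1601, -0.0119]
orientation: [0.14, -0.691, 0.14, 0.696]
ft_force: [-11.3, 3.4, 3.8]
grip_width: 0.0006
```

```bash
python3 - <<'E'
from b import *
s=bot.observe(); f=s['ft_force'];print(s['eef_pos'],bay(s['eef_pos']),f, f[:2]@EX,f[:2]@EY)
E
```

```text
[ 0.62636219 -0.16005793 -0.01187007] [60.6 -0.8] [-11.27343727   3.35009083   3.82949514] -11.686238493223021 -1.3211079998901902
```

>>> {"method": "play_rows", "body": {
  "series": [
    [[0,0,0],[0,0,0]],
    [[0,0,0],[0,0,0]],
    [[0,0,0],[0,0,0]],
    [[0,0,0],[0,0,0]]
  ]
}}

```text
clock: 23.85
eef_pos: [0.6263, -0.1601, -0.0119]
orientation: [0.14, -0.69, 0.14, 0.696]
ft_force: [-11.4, 3.1, 3.4]
grip_width: 0.0003
```

>>> {"method": "play_rows", "body": {
  "series": [
    [[0,0,0],[0,0,0]],
    [[0,0,0],[0,0,0]],
    [[0,0,0],[0,0,0]],
    [[0,0,0],[0,0,0]]
  ]
}}

```text
clock: 24.18
eef_pos: [0.6264, -0.16, -0.0119]
orientation: [0.14, -0.691, 0.14, 0.696]
ft_force: [-11.7, 4.5, 3.3]
grip_width: 0.0003
```

>>> {"method": "play_rows", "body": {
  "series": [
    [[0,0,0.001],[0,0,0]],
    [[0,0,0.002],[0,0,0]],
    [[0,0,0.002],[0,0,0]],
    [[0,0,0.003],[0,0,0]],
    [[0,0,0.003],[0,0,0]],
    [[0,0,0.003],[0,0,0]],
    [[0,0,0],[0,0,0]]
  ]
}}

```text
clock: 24.77
eef_pos: [0.618, -0.1556, -0.0101]
orientation: [-0.14, 0.694, -0.14, -0.692]
ft_force: [0.1, 0.4, 0.8]
grip_width: 0.0007
```

>>> {"method": "play_rows", "body": {
  "series": [
    [[-0.005,0,0],[0,0,0]],
    [[-0.01,0,0],[0,0,0]],
    [[-0.015,0,0],[0,0,0]],
    [[-0.02,0,0],[0,0,0]],
    [[-0.03,0,0],[0,0,0]],
    [[-0.03,0,0],[0,0,0]],
    [[-0.03,0,0],[0,0,0]],
    [[0,0,0],[0,0,0]]
  ]
}}

```text
clock: 25.43
eef_pos: [0.6215, -0.1559, 0.1374]
orientation: [-0.14, 0.697, -0.14, -0.689]
ft_force: [1.0, -0.1, 0.1]
grip_width: 0.0004
```

```bash
python3 - <<'E'
from b import *
for c in ('wrist','scene','side'):
  s=bot.observe(); im=optics.grab_frame(c); T=c2w(c,s)
  if c!='wrist':
    u=w2pix(c,T,[.58,-.14,.03]).astype(int);y0=max(0,u[1]-60);im=cv2.resize(im[y0:y0+120,u[0]-75:u[0]+75],None,fx=4,fy=4,interpolation=2)
  cv2.imwrite(f'pics/{c}13.png',im)
  print(s['clock'],bay(s['eef_pos']),s['eef_pos'][2],s['ft_force'].round(1))
  for t in ['pack','gate_tip']:
    for r in optics.landmark_of(c,t): p=tow(T,r['position']);print(c,t,round(r['p'],2),p.round(4),bay(p))
E
```

```text
25.4333 [54.5  1.1] 0.13735345760001988 [ 1.  -0.1  0.1]
wrist pack 0.84 [ 0.6588 -0.1782  0.0055] [97.6 -4.8]
25.5833 [50.8 -0.4] 0.13027547807642903 [-1.2 -0.4 -0.4]
scene pack 0.73 [ 0.6776  0.3049 -0.0045] [-73.9 447.2]
scene pack 0.57 [ 4.187e-01  3.467e-01 -1.000e-04] [-328.6  384.5]
scene pack 0.5 [ 0.6593 -0.175   0.0074] [96.8 -1.7]
scene pack 0.26 [ 0.4582 -0.3981  0.0017] [  -1.2 -285.7]
scene pack 0.17 [0.7483 0.1651 0.0012] [ 45.8 346.1]
scene gate_tip 0.49 [ 0.5715 -0.1441  0.019 ] [ 3.9 -7.6]
25.7333 [49.8 -0.6] 0.12827383220475794 [-0.4  0.3 -0.6]
side pack 0.84 [ 0.4192  0.3434 -0.0018] [-326.8  381.6]
side pack 0.43 [ 0.6591 -0.1785  0.0067] [97.9 -5.1]
side gate_tip 0.49 [ 0.4579 -0.4013  0.0037] [-2.000e-01 -2.887e+02]
side gate_tip 0.44 [ 0.5737 -0.1416  0.0227] [ 4.9 -4.5]
```

View pics/wrist13.png

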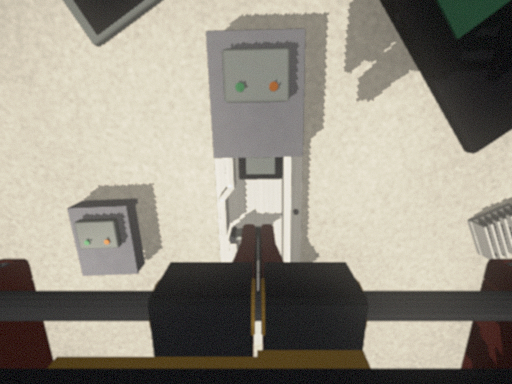

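View pics/side13.png

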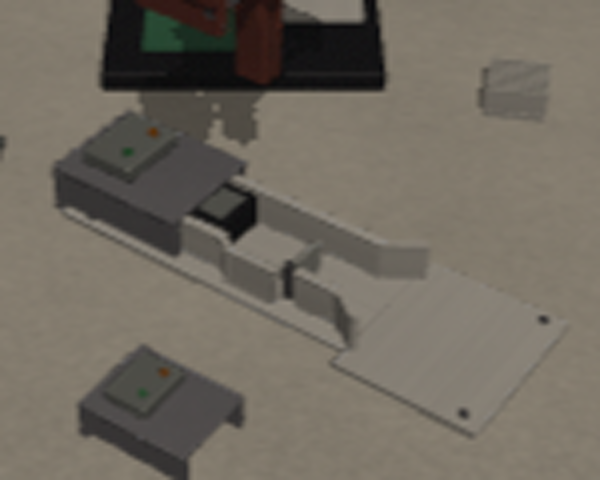

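>>> {"method": "play_rows", "body": {
  "series": [
    [[-0.03,0,0.03],[0,0,0]],
    [[-0.02,0,0.035],[0,0,0]],
    [[0,0,0.035],[0,0,0]],
    [[0,0,0.03],[0,0,0]],
    [[0,0,0.02],[0,0,0]],
    [[0,0,0],[0,0,0]],
    [[0,0,0],[0,0,0]]
  ]
}}

```text
clock: 26.47
eef_pos: [0.4791, -0.0976, 0.1792]
orientation: [-0.14, 0.693, -0.14, -0.693]
ft_force: [1.3, 0.1, 1.0]
grip_width: 0.0003
```

```bash
python3 - <<'E'
from b import *
s=bot.observe(); im=optics.grab_frame('wrist'); T=c2w('wrist',s)
cv2.imwrite('pics/w14.png',im); print(s['clock'],bay(s['eef_pos']),s['ft_force'].round(1))
for t in ['pack','gate_tip']:
    for r in optics.landmark_of('wrist',t): p=tow(T,r['position']);print(t,round(r['p'],2),p.round(4),bay(p))
im=optics.grab_frame('scene');cv2.imwrite('pics/scene14.png',im)
E
```

```text
26.4667 [-99.3  -0.9] [1.3 0.1 1. ]
gate_tip 0.47 [ 0.5733 -0.1467  0.0195] [ 6.6 -9.2]
```

View pics/w14.png

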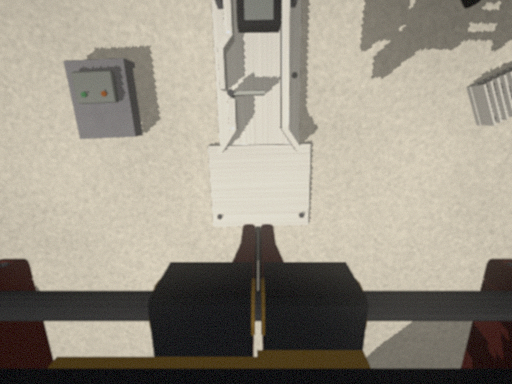

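View pics/scene14.png

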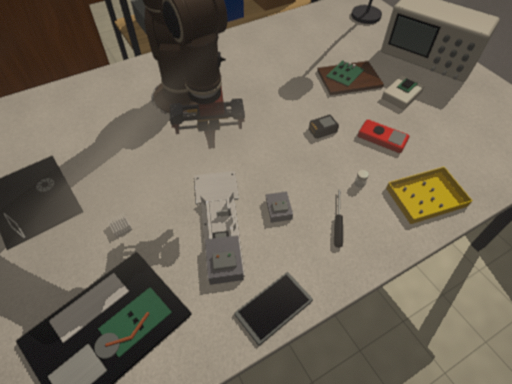

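The gate leaf lies square across the channel at (232–265, 93) in the wrist picture. The pack's rear is past it, around (258, 30), and the jar, screwdriver and heatsink are where they started.

```bash
python3 -c "
from workcell import ticket
print(ticket.finish_job())"
```

```text
the job is handed in; nothing more can be done
None
```

The job is done and handed in at about 26.5 s of the 61 s allowed. I laid the smaller pack loose on the infeed plate, contacts towards the gate. I then pushed it through the gate with shut fingers, pressed it on the contact block, backed off and left upwards.

**First grasp missed:** the first grasp closed just above the pack without moving it. The camera images showed the fingertips about 25 mm short of the TCP the robot reports. I lowered by that much, and the second grasp held at 45.8 mm opening.

**Pressing:**
- The block was first felt with the pack's nose about 130 mm past the gate line.
- I held it there for about 1 s. The wrist force along the channel read 11.7 to 13 N.
- Spring travel puts the force on the block nearer 9.5 to 10 N. I put the difference down to friction and a 3–4 N downward component.
- The highest force I read was 13 N, but I only had readings at the end of each move.

**Last checks:**
- The gate is shut across the channel: the trained networks put its tip 4–7 mm off the shut position along the channel, near their error, and the pictures show it square.
- The pack is inside the bay, with its rear about 64 mm past the gate line.
- The screwdriver, jar and heatsink look unmoved in the scene pictures, and the arm is clear of everything.

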